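# Swing the stall magnifier over the round box

## Task

A customer at the flea-market stall wants a closer look at the small round lidded box. Swing the arm of the stand magnifier until its lens is centred over that box, seen from above, then let go of it. Leave the box itself where it lies.

Things in the scene. Friction and masses are not known exactly. Their poses are not given: they have to be found in the camera images.
- pivot (a point): Point on the vertical swing axis of the magnifier stand, at the height of its arm (150 mm above the table). The stand is a dark round cast base (116 mm diameter) with a steel post 16 mm thick and a brass clamp nut on top (174 mm high); it is fixed and does not move. The arm swings level about this axis, stays where it is left (stiff hinge: about 1.3 N at the grip moves it), and reaches from 86 degrees one way to 92 degrees the other about its middle position.
- lens (a point): Centre of the magnifier's clear round lens (90 mm outer diameter with its dark rim, 10 mm thick), 150 mm above the table, at the end of the arm 150 mm from the swing axis. Moves with the arm.
- grip (a point): Centre of the magnifier's grip: an upright round wooden peg, 14 mm diameter and 50 mm tall (top 204 mm, foot 154 mm above the table), standing on the outer edge of the lens rim, 198 mm from the swing axis, on the line from axis through lens centre. Moves with the arm. Nothing but the rim and its 16 mm wide mount is beside it.
- round_box_center (a point): Centre (half-way up, 16 mm above the table) of the small round lidded box, dark wood, 56 mm diameter, 32 mm high, loose on the table, about 150 mm (within 8 mm) from the swing axis. It has two neighbours near the stand that are not to be looked at: a square dark wooden box of 48 mm and a dark wooden figurine 68 mm tall. All three are lower than the lens, which passes freely over them.
Things that resemble listed ones, but are neither listed nor needed, are in the scene too. Leave any blue look-alike of the part that bears round_box_center alone.

How it is judged:
At the end, for the whole second after the job is handed in: The lens centre is within 26 mm (10 degrees of swing) of the round box's centre, seen from above, and stays there; the box lies within 15 mm of where it was (horizontal distance between lens and round_box_center below 0.026 m and distance of round_box_center from where it was at the start of the episode below 0.015 m); the robot touches nothing.
It fails at once if the round box is pushed or lifted away (more than 30 mm) (distance of round_box_center from where it was at the start of the episode above 0.03 m).
It also fails if it takes over 35 s, if anything falls off the work surface, if the arm or the gripper's body presses on something with over 40 N, if the wrist force passes 120 N, or if a joint passes its speed limit or range.

## Robot

A 6-joint arm with a two-finger parallel gripper is mounted at the origin on the work surface. World frame = base frame: x ahead of the robot, y to its left, z up, the work surface at z = 0. Lengths are in m, angles in rad, forces in N, time in s.
With the tool pointing down it reaches from about 0.35 to 0.775 m from the base axis. Payload 5.5 kg.
Tool frame: the origin (TCP) lies on the centre line of the jaws, within the pads' length; the fingertips stand 11 mm ahead of it and the grasp point (between the pads) lies 8 mm behind it (tip_extent is the distance from the TCP to the fingertips, in m); z points along the fingers, y is the line along which they close (so a half turn about z gives the same grasp; the last joint's range is limited). The gripper opens to 85 mm and grips with 20 to 120 N. Pads are 22 mm wide; open, the fingers measure 114 mm over their backs; the gripper's body (76 mm by 85 mm) begins 54 mm behind the grasp point. The pads swing forward as they close: fully open they stand 13 mm farther back than shut.
Start: joints at [1.173, 0.313, 0.046, 1.304, 0, 1.431], TCP at [0.147, 0.556, 0.242] pointing down, gripper open.
Joint ranges: [-2.76, 2.76], [-0.86, 1.69], [-1.03, 1.26], [-2.2, 2.34], [-1.47, 1.5], [-3.14, 3.14]. Speed limits (rad/s): [2.57, 2.57, 3.14, 3.14, 3.14, 3.14].

## Interface

Orientations are given as a unit quaternion [x, y, z, w].
In Python, from rig import * gives the robot as it stands.
- The arm moves only by the tool move_arm, never from a script. Its argument "rows" is a list of rows, each an object with "linear": the shift along the tool's x, y, z as a fraction of full scale, a list of three; "roll": the turn about the tool's z as a fraction of full scale; "hand": the opening in per cent of the stroke, from 0 (shut) to 100 (fully open). In form: [{"linear": [tx, ty, tz], "roll": roll, "hand": hand}, ...]. A call has 1 to 5 rows; each row is the pose to reach, as a shift and turn from the pose commanded when the call began, along the tool's axes at that moment, turning the shorter way round; what a row does not reach only later rows make up. Full scale, the value 1, is 50 cm for a shift and pi rad for a turn. A row lasts 1/10 s, in which the tool goes at most 50 mm and 8.59 degrees, less where a joint would pass 70% of its speed; a pose out of reach is approached as far as the arm can. A call with a number of a shift or a turn outside -1 to 1 is refused whole. A call with a gripper value outside its range is refused whole. The fingers move at their own pace and stop on an object; "force" is the grip in N (left out, the last holds). Time passes only in rows, so rows that repeat a pose let the fingers close. It gives the time, the measured TCP pose, the force and the opening at its end, in the units of the state.
- observe(): the state, without advancing time (a new reading comes with each control period).
- grab_frame(name): name is "scene" or "top" or "wrist"; returns a dict with "color" (384x512x3 uint8, red, green, blue), "z_map" (384x512 float32, m along the optical axis (not along the pixel's ray), 0 where there is no reading), "camera_matrix" (3x3 intrinsics, pixels), "origin" and "attitude" of the camera in the world. Camera axes: x right, y down, z forward; pixel columns grow to the right and rows downward; lengths in m; the calibration is good to about 2 mm. A picture is of the moment at which its call begins.
- close_job(): hands the job in, once; it reports no verdict.
The state is a dict: "time": time; "qpos": joint angles; "qd": joint speeds; "joint_efforts": joint torques, N m; "tcp_pos": TCP position; "tool_rot": TCP orientation; "wrist_force": force on the tool from outside, world axes, zero at the start; "ft_torque": the same for the moment, N m; "opening": finger opening in m.
Only numpy, scipy, OpenCV 4.12 (cv2) and the standard library are available. Lean on these libraries where they do the work, as an engineer would, in place of code of your own. Each camera call takes 0.05 s, during which the arm holds its last target. There are 200 camera calls.

## Working session

There is one attempt and no reset: what is moved stays moved. The work goes in short steps, Python scripts to look and compute and a tool call to move; the robot and the scene stay as the last step left them, time stands still between calls to the robot, and variables do not carry over. Pictures are saved under pics/ and viewed, on a budget of 10 in all, crops included, one or two more only if the job needs it, and the job is handed in when it is done.

Besides the shell and the picture viewer there is one more tool, called after "Request:" as name(argument=value, ...) on one line, values as JSON. move_arm: Moves the arm, as the interface text tells. Shift numbers are shares of 50 cm and turn numbers shares of pi rad, none past 1 either way. Its arguments: {"type":"object","properties":{"rows":{"type":"array","items":{"type":"object","properties":{"linear":{"type":"array","items":{"type":"number"}},"roll":{"type":"number"},"hand":{"type":"number"}}}},"force":{"type":"number"}},"required":["rows"]}

```bash
mkdir -p pics
cat > h.py <<'E'
from rig import *
import numpy as np, cv2
from scipy.spatial.transform import Rotation as R
def cloud(f):
    K=np.array(f["camera_matrix"]);z=f["z_map"];v,u=np.mgrid[:z.shape[0],:z.shape[1]]
    p=np.stack([(u-K[0,2])/K[0,0]*z,(v-K[1,2])/K[1,1]*z,z],-1)
    a=np.array(f["attitude"]);M=a if a.shape==(3,3) else R.from_quat(a).as_matrix()
    w=p@M.T+np.array(f["origin"]);w[z==0]=np.nan;return w
def save(n,im): cv2.imwrite("pics/"+n,cv2.cvtColor(im,cv2.COLOR_RGB2BGR))
E
python3 - <<'E'
from h import *
print(observe())
for n in("top","scene"):
    f=grab_frame(n);np.savez(n+".npz",c=f["color"],w=cloud(f));save(n+"0.png",f["color"]);print(n,f["origin"],f["attitude"],f["camera_matrix"])
E
```

```text
{'time': 0.0, 'qpos': array([1.17340998e+00, 3.13978130e-01, 4.49738603e-02, 1.30360004e+00,
       1.86921717e-05, 1.43118490e+00]), 'qd': array([ 0.00035532,  0.00023272, -0.00252133, -0.00226937, -0.00178503,
       -0.00162527]), 'joint_efforts': array([-1.56023791e-03, -4.80629361e+01,  2.98530543e+01,  1.94664480e-02,
       -1.78776868e-04, -4.56460789e-07]), 'tcp_pos': array([0.14640223, 0.55553994, 0.24141943]), 'tool_rot': array([ 1.28530867e-01,  9.91705097e-01, -8.69123970e-04, -2.48826522e-04]), 'wrist_force': array([0.15215443, 0.01668583, 0.24920216]), 'ft_torque': array([-0.03536454,  0.04333319, -0.0655391 ]), 'opening': 0.08542821051135031}
top [ 0.51611488 -0.05978427  0.77812023] [-0.69778482  0.71616828 -0.00199224  0.01397757] [[383.73570336   0.         250.74737231]
 [  0.         383.73570336 189.56397425]
 [  0.           0.           1.        ]]
scene [ 0.88170916 -0.08480618  0.67964737] [ 0.70801333  0.6495741  -0.18413852 -0.20703529] [[394.41481181   0.         251.61606713]
 [  0.         394.41481181 191.28533129]
 [  0.           0.           1.        ]]
```

View pics/top0.png

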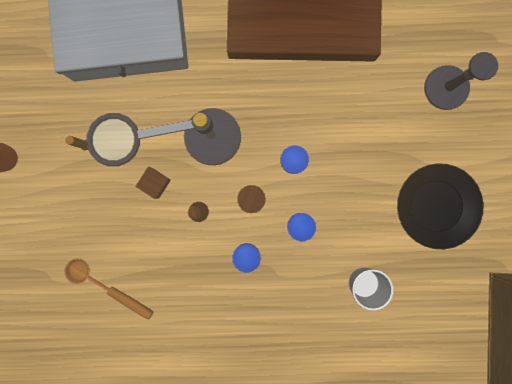

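View pics/scene0.png

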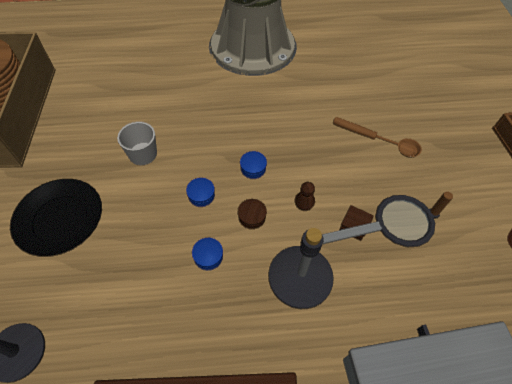

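The top view shows the dark items near the stand: a square box at (153,183), a figurine at (199,212) and a round disc at (251,199). There are also three blue look-alikes. The disc fits the description because it is round, dark wood and about 56 mm across. I'll measure it and check it in an enlarged crop.

Run:
```python
from h import *
d=np.load("top.npz");c,w=d["c"],d["w"]
def reg(name,u0,u1,v0,v1,z0,z1):
    p=w[v0:v1,u0:u1].reshape(-1,3);p=p[(p[:,2]>z0)&(p[:,2]<z1)]
    if len(p)<3: print(name,len(p));return
    (x,y),r=cv2.minEnclosingCircle(p[:,:2].astype(np.float32));print(name,len(p),"med",np.median(p,0).round(4),"circ",round(x,4),round(y,4),round(r,4))
reg("box",225,278,175,225,.025,.04)
reg("box2",140,172,165,200,.02,.06)
reg("nut",185,215,105,135,.16,.19)
reg("base",180,245,105,170,.004,.04)
reg("lensrim",85,140,110,168,.13,.165)
reg("grip",60,90,130,155,.19,.215)
s=np.load("scene.npz")
p=s["w"][185:225,425:460].reshape(-1,3);p=p[(p[:,2]>.19)&(p[:,2]<.215)];print("grip scene",len(p),np.median(p,0))
p=s["w"][225:260,295:330].reshape(-1,3);p=p[(p[:,2]>.16)&(p[:,2]<.19)];print("nut scene",len(p),np.median(p,0))
p=s["w"][190:235,230:275].reshape(-1,3);p=p[(p[:,2]>.025)&(p[:,2]<.04)];print("box scene",len(p),np.median(p,0))
save("crop.png",np.hstack([cv2.resize(c[150:240,130:280],(480,288)),cv2.resize(s["c"][170:260,230:320],(288,288))]))
```

```text
box 541 med [ 0.5151 -0.0469  0.0286] circ 0.5158 -0.0468 0.0275
box2 582 med [0.5528 0.1456 0.0302] circ 0.5524 0.1468 0.0317
nut 231 med [0.6422 0.0281 0.1715] circ 0.6438 0.0287 0.0155
base 2086 med [0.6338 0.0196 0.0155] circ 0.6437 0.0292 0.058
lensrim 2274 med [0.6193 0.1766 0.1505] circ 0.6189 0.1772 0.0472
grip 95 med [0.6117 0.2219 0.2013] circ 0.6119 0.2239 0.0072
grip scene 117 [0.61472921 0.22178241 0.20141937]
nut scene 321 [0.64774588 0.0271079  0.17155292]
box scene 540 [ 0.51822902 -0.04724174  0.0290183 ]
```

View pics/crop.png

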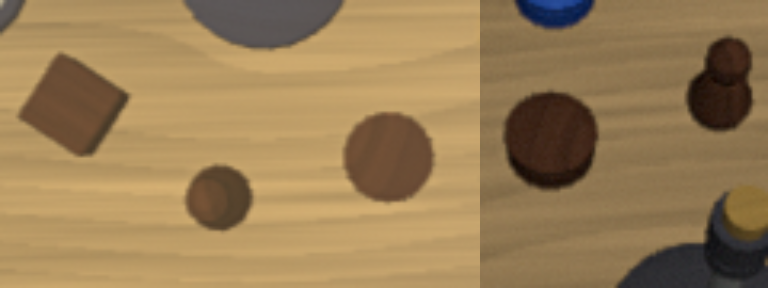

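The crop confirms it: the round lidded disc at top-view (251,199) is the target, clearly different from the square box and the two-ball figurine. Pivot ≈ (0.645, 0.0285), box ≈ (0.517, −0.047), grip ≈ (0.613, 0.223). The arm has to swing about 111°, by way of the robot side. First I'll go above the grip.

Request:
move_arm(rows=[{"linear": [-0.09, -0.034, 0], "roll": 0, "hand": 60}, {"linear": [-0.18, -0.068, 0], "roll": 0, "hand": 60}, {"linear": [-0.27, -0.102, 0], "roll": 0, "hand": 60}, {"linear": [-0.36, -0.136, 0], "roll": 0, "hand": 60}, {"linear": [-0.45, -0.17, 0], "roll": 0, "hand": 60}], force=25)

```text
time: 0.6
tcp_pos: [0.3435, 0.4151, 0.242]
tool_rot: [0.128, 0.992, -0.0, -0.0]
wrist_force: [-0.2, 0.5, -0.4]
opening: 0.0513
```

Request:
move_arm(rows=[{"linear": [-0.09, -0.034, 0], "roll": 0.04, "hand": 60}, {"linear": [-0.18, -0.068, 0], "roll": 0.08, "hand": 60}, {"linear": [-0.27, -0.102, 0], "roll": 0.12, "hand": 60}, {"linear": [-0.36, -0.136, 0], "roll": 0.16, "hand": 60}, {"linear": [-0.45, -0.17, 0], "roll": 0.2, "hand": 60}])

```text
time: 1.1
tcp_pos: [0.5396, 0.2754, 0.2419]
tool_rot: [0.431, 0.902, -0.0, -0.0]
wrist_force: [1.3, 0.7, -0.4]
opening: 0.0515
```

```bash
cat > t.py <<'E'
from h import *
import sys
def togo(goal,yaw):
    o=observe();M=R.from_quat(o["tool_rot"]).as_matrix();y=np.degrees(np.arctan2(M[1,1],M[0,1]))
    print("t",o["time"],"tcp",o["tcp_pos"].round(4),"yaw",y.round(1),"open",round(o["opening"],4),"F",o["wrist_force"].round(1))
    print("linear",(M.T@(np.array(goal)-o["tcp_pos"])/.5).round(4),"roll",round((y-yaw)/180,3))
if __name__=="__main__": togo([float(a) for a in sys.argv[1:4]],float(sys.argv[4]))
E
python3 t.py .613 .223 .2414 9.5
python3 - <<'E'
from h import *
w=np.load("top.npz")["w"];print("grey",np.nanmedian(w[20:60,70:170].reshape(-1,3),0), w[66,100],w[66,180])
E
```

```text
t 1.1 tcp [0.5396 0.2754 0.2419] yaw 38.9 open 0.0515 F [ 1.3  0.7 -0.4]
linear [-0.1738  0.0483  0.0009] roll 0.163
grey [0.81939798 0.19036844 0.07107065] [0.77119351 0.22846022 0.06941377] [0.78307833 0.08730868 0.02222668]
```

Request:
move_arm(rows=[{"linear": [-0.06, 0.016, 0], "roll": 0.041, "hand": 60}, {"linear": [-0.12, 0.032, 0], "roll": 0.082, "hand": 60}, {"linear": [-0.174, 0.048, 0], "roll": 0.123, "hand": 60}, {"linear": [-0.174, 0.048, 0], "roll": 0.163, "hand": 60}, {"linear": [-0.174, 0.048, 0], "roll": 0.163, "hand": 60}])

```text
time: 1.6
tcp_pos: [0.6124, 0.2237, 0.2412]
tool_rot: [0.644, 0.765, -0.001, -0.001]
wrist_force: [-0.9, 0.5, 0.9]
opening: 0.0512
```

Run:
```python
from h import *
from t import togo
f=grab_frame("wrist");save("wrist.png",f["color"]);w=cloud(f)
p=w.reshape(-1,3);p=p[(p[:,2]>.195)&(p[:,2]<.212)&(np.hypot(p[:,0]-.613,p[:,1]-.223)<.025)];print("peg",len(p),np.median(p,0) if len(p) else 0)
togo([.613,.223,.177],9.5)
```

```text
peg 447 [0.61212519 0.22511278 0.20205348]
t 1.65 tcp [0.6119 0.2243 0.2415] yaw 10.0 open 0.0516 F [ 0.1 -0.   0.3]
linear [-0.003   0.0019  0.1289] roll 0.003
```

View pics/wrist.png

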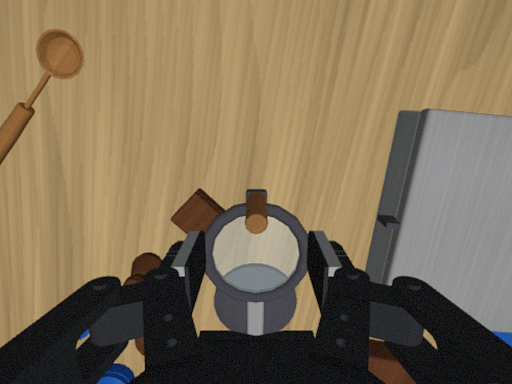

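The wrist view shows the peg top at (257,225), midway between the fingers, with nothing else at finger height. I'll descend and close.

Request:
move_arm(rows=[{"linear": [0, 0, 0.06], "roll": 0, "hand": 60}, {"linear": [0, 0, 0.122], "roll": 0, "hand": 60}, {"linear": [0, 0, 0.122], "roll": 0, "hand": 30}, {"linear": [0, 0, 0.122], "roll": 0, "hand": 5}, {"linear": [0, 0, 0.122], "roll": 0, "hand": 5}], force=25)

```text
time: 2.15
tcp_pos: [0.6123, 0.2253, 0.1829]
tool_rot: [0.643, 0.766, 0.001, 0.0]
wrist_force: [0.0, 1.7, -4.5]
opening: 0.013
```

Request:
move_arm(rows=[{"linear": [0, 0, 0], "roll": 0, "hand": 5}, {"linear": [0, 0, 0], "roll": 0, "hand": 5}])

```text
time: 2.35
tcp_pos: [0.6124, 0.2253, 0.1829]
tool_rot: [0.643, 0.766, 0.001, 0.0]
wrist_force: [-2.0, 1.8, 1.5]
opening: 0.0128
```

Run:
```python
from h import *
from t import togo
togo([.613,.223,.18],9.5)
# step table for 4 deg rows in tool frame (tool y tangential), swing +
o=observe();M=R.from_quat(o["tool_rot"]).as_matrix();P=np.array([.645,.0285]);t=o["tcp_pos"]
r=t[:2]-P;print(np.hypot(*r),np.degrees(np.arctan2(r[1],r[0])))
for k in range(1,6):
    a=np.radians(4.5*k);q=R.from_euler("z",a).as_matrix()[:2,:2]@r+P
    print((M.T@np.r_[q-t[:2],0]/.5).round(4),round(-4.5*k/180,4))
```

```text
t 2.35 tcp [0.6124 0.2253 0.1829] yaw 9.9 open 0.0128 F [-2.   1.8  1.5]
linear [-0.0047  0.0004  0.0058] roll 0.002
0.19947943504591287 99.40210480954153
[-0.0009 -0.0313 -0.0001] -0.025
[-0.0043 -0.0625 -0.0001] -0.05
[-0.0102 -0.0932 -0.0002] -0.075
[-0.0184 -0.1235 -0.0003] -0.1
[-0.029  -0.1529 -0.0003] -0.125
```

Request:
move_arm(rows=[{"linear": [-0.001, -0.031, 0], "roll": -0.025, "hand": 5}, {"linear": [-0.0043, -0.0625, 0], "roll": -0.05, "hand": 5}, {"linear": [-0.0102, -0.093, 0], "roll": -0.075, "hand": 5}, {"linear": [-0.0184, -0.1235, 0], "roll": -0.1, "hand": 5}, {"linear": [-0.029, -0.153, 0], "roll": -0.125, "hand": 5}])

```text
time: 2.85
tcp_pos: [0.5394, 0.1982, 0.1829]
tool_rot: [0.48, 0.877, 0.002, 0.001]
wrist_force: [-1.0, 3.3, 1.6]
opening: 0.0133
```

```bash
cat > arc.py <<'E'
from h import *
from t import togo
import sys
o=observe();M=R.from_quat(o["tool_rot"]).as_matrix();P=np.array([.645,.0285]);t=o["tcp_pos"]
r=t[:2]-P;a0=np.degrees(np.arctan2(r[1],r[0]));togo([.613,.223,.18],a0-90)
print("r",np.hypot(*r).round(4),"ang",a0.round(1))
u=r/np.hypot(*r)*.1985
for k in range(1,6):
    q=R.from_euler("z",np.radians(4.5*k)).as_matrix()[:2,:2]@u+P
    print((M.T@np.r_[q-t[:2],0]/.5).round(4),round(-4.5*k/180,4))
E
python3 arc.py
```

```text
t 2.85 tcp [0.5394 0.1982 0.1829] yaw 32.6 open 0.0133 F [-1.   3.3  1.6]
linear [-0.0376  0.1507  0.0062] roll 0.004
r 0.1999 ang 121.9
[-0.0036 -0.0312 -0.0001] -0.025
[-0.0068 -0.0622 -0.0002] -0.05
[-0.0125 -0.0928 -0.0004] -0.075
[-0.0206 -0.123  -0.0005] -0.1
[-0.031  -0.1523 -0.0006] -0.125
```

Tracking is good and the forces are low, so I'll continue in equal arcs.

Request:
move_arm(rows=[{"linear": [-0.002, -0.031, 0], "roll": -0.025, "hand": 5}, {"linear": [-0.006, -0.062, 0], "roll": -0.05, "hand": 5}, {"linear": [-0.012, -0.093, 0], "roll": -0.075, "hand": 5}, {"linear": [-0.02, -0.123, 0], "roll": -0.1, "hand": 5}, {"linear": [-0.031, -0.1525, 0], "roll": -0.125, "hand": 5}])

```text
time: 3.35
tcp_pos: [0.482, 0.1445, 0.1828]
tool_rot: [0.299, 0.954, 0.002, -0.0]
wrist_force: [-4.9, 4.4, 5.0]
opening: 0.0134
```

Request:
move_arm(rows=[{"linear": [-0.0012, -0.031, 0], "roll": -0.025, "hand": 5}, {"linear": [-0.005, -0.062, 0], "roll": -0.05, "hand": 5}, {"linear": [-0.011, -0.093, 0], "roll": -0.075, "hand": 5}, {"linear": [-0.0195, -0.123, 0], "roll": -0.1, "hand": 5}, {"linear": [-0.03, -0.1525, 0], "roll": -0.125, "hand": 5}])

```text
time: 3.85
tcp_pos: [0.4497, 0.0728, 0.1828]
tool_rot: [0.108, 0.994, 0.001, -0.001]
wrist_force: [-5.3, 3.3, 7.5]
opening: 0.0132
```

```bash
python3 arc.py
```

```text
t 3.85 tcp [0.4497 0.0728 0.1828] yaw 77.7 open 0.0132 F [-5.3  3.3  7.5]
linear [-0.2549  0.3633  0.0057] roll 0.002
r 0.2003 ang 167.2
[-0.0046 -0.0312 -0.0001] -0.025
[-0.008  -0.0622 -0.0001] -0.05
[-0.0139 -0.0928 -0.0002] -0.075
[-0.0221 -0.1229 -0.0002] -0.1
[-0.0327 -0.1522 -0.0003] -0.125
```

Request:
move_arm(rows=[{"linear": [-0.003, -0.031, 0], "roll": -0.025, "hand": 5}, {"linear": [-0.007, -0.062, 0], "roll": -0.05, "hand": 5}, {"linear": [-0.013, -0.093, 0], "roll": -0.075, "hand": 5}, {"linear": [-0.021, -0.123, 0], "roll": -0.1, "hand": 5}, {"linear": [-0.032, -0.1525, 0], "roll": -0.125, "hand": 5}])

```text
time: 4.35
tcp_pos: [0.4477, -0.006, 0.1827]
tool_rot: [-0.088, 0.996, -0.0, -0.002]
wrist_force: [-9.2, 0.0, 9.6]
opening: 0.0135
```

Request:
move_arm(rows=[{"linear": [-0.0012, -0.031, 0], "roll": -0.025, "hand": 5}, {"linear": [-0.005, -0.062, 0], "roll": -0.05, "hand": 5}, {"linear": [-0.011, -0.093, 0], "roll": -0.075, "hand": 5}, {"linear": [-0.0195, -0.123, 0], "roll": -0.1, "hand": 5}, {"linear": [-0.026, -0.143, 0], "roll": -0.116, "hand": 5}])

```text
time: 4.85
tcp_pos: [0.474, -0.0755, 0.1828]
tool_rot: [-0.266, 0.964, -0.001, -0.001]
wrist_force: [-7.1, -1.9, 7.2]
opening: 0.0131
```

```bash
python3 arc.py
python3 - <<'E'
from h import *
f=grab_frame("top");save("top1.png",f["color"])
E
```

```text
t 4.85 tcp [ 0.474  -0.0755  0.1828] yaw 120.9 open 0.0131 F [-7.1 -1.9  7.2]
linear [-0.545   0.3699  0.0032] roll 1.998
r 0.2002 ang -148.7
[-0.0048 -0.0311  0.    ] -0.025
[-0.0087 -0.062   0.0001] -0.05
[-0.015  -0.0926  0.0001] -0.075
[-2.370e-02 -1.225e-01  1.000e-04] -0.1
[-3.470e-02 -1.517e-01  1.000e-04] -0.125
```

View pics/top1.png

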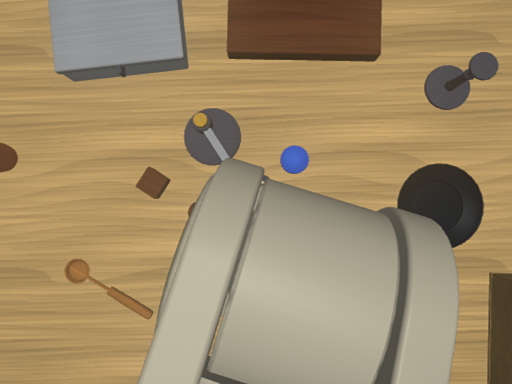

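The arm is now at about 211°, against a target of 210.5°, with the robot's forearm hiding the lens in the top view. I'll open the hand, rise straight up, and back away to check.

Request:
move_arm(rows=[{"linear": [0, 0, 0], "roll": 0, "hand": 60}, {"linear": [0, 0, 0], "roll": 0, "hand": 60}, {"linear": [0, 0, 0], "roll": 0, "hand": 60}, {"linear": [0, 0, -0.05], "roll": 0, "hand": 60}, {"linear": [0, 0, -0.15], "roll": 0, "hand": 60}])

```text
time: 5.4
tcp_pos: [0.4733, -0.0727, 0.2538]
tool_rot: [-0.266, 0.964, 0.002, -0.003]
wrist_force: [0.7, -1.2, 0.8]
opening: 0.0513
```

Request:
move_arm(rows=[{"linear": [0, 0.09, 0], "roll": 0, "hand": 60}, {"linear": [0, 0.18, 0], "roll": 0, "hand": 60}, {"linear": [0, 0.27, 0], "roll": 0, "hand": 60}, {"linear": [0, 0.36, 0], "roll": 0, "hand": 60}, {"linear": [0, 0.45, 0], "roll": 0, "hand": 60}])

```text
time: 5.9
tcp_pos: [0.3594, 0.1211, 0.2566]
tool_rot: [-0.265, 0.964, 0.0, 0.001]
wrist_force: [1.5, 0.2, -0.1]
opening: 0.0513
```

Request:
move_arm(rows=[{"linear": [0, 0.09, 0], "roll": 0, "hand": 60}, {"linear": [0, 0.18, 0], "roll": 0, "hand": 60}, {"linear": [0, 0.2, 0], "roll": 0, "hand": 60}, {"linear": [0, 0.2, 0], "roll": 0, "hand": 60}])

```text
time: 6.3
tcp_pos: [0.3084, 0.2069, 0.2566]
tool_rot: [-0.268, 0.964, 0.0, 0.0]
wrist_force: [0.8, 0.0, 0.3]
opening: 0.0513
```

Run:
```python
from h import *
f=grab_frame("top");save("top2.png",f["color"]);w=cloud(f)
p=w.reshape(-1,3);p=p[(p[:,2]>.135)&(p[:,2]<.16)&(np.hypot(p[:,0]-.516,p[:,1]+.047)<.075)&(np.hypot(p[:,0]-.645,p[:,1]-.0285)>.1)]
print("rim",len(p),np.median(p,0),cv2.minEnclosingCircle(p[:,:2].astype(np.float32)))
p=w.reshape(-1,3);p=p[(p[:,2]>.195)&(p[:,2]<.21)&(np.hypot(p[:,0]-.475,p[:,1]+.073)<.03)]
print("peg",len(p),np.median(p,0) if len(p) else 0)
g=grab_frame("scene");save("scene2.png",g["color"]);print(observe()["tcp_pos"],observe()["time"])
```

```text
rim 2331 [ 0.51729996 -0.04991155  0.15065287] ((0.5166565179824829, -0.05260101333260536), 0.05218535661697388)
peg 66 [ 0.47619262 -0.07598538  0.20216493]
[0.30963066 0.20537382 0.25641155] 6.4
```

View pics/top2.png

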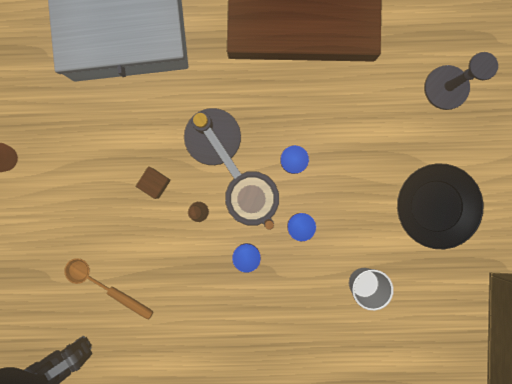

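View pics/scene2.png

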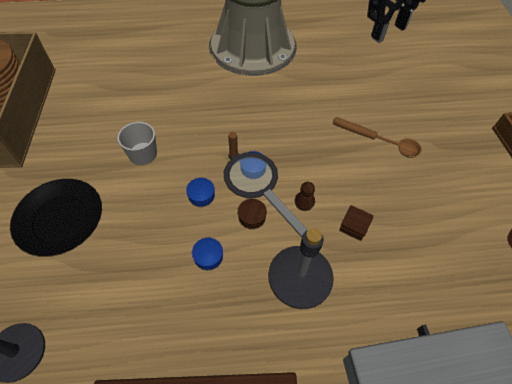

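The top view shows the lens (252,198) directly over the box, which sits unmoved at (251,199). In the scene view the box is still at (252,213), the arm is clear, and nothing else has shifted. The lens-to-box offset is about 3–5 mm, so I'm handing the job in.

```bash
python3 -c "
from rig import *
print(close_job())"
```

```text
the job is handed in; nothing more can be done
None
```

The magnifier lens is now centred over the small round lidded box, and the job is handed in. I gripped the wooden peg, swung the arm about 111° round the robot side, let go, and backed the robot well clear, finishing at about 6.4 s.

- **Lens position:** the last top-camera depth reading puts the lens 3–6 mm from the box centre seen from above; the limit is 26 mm.
- **Box:** it looks unmoved in both camera views. I compared its pixel position but did not re-measure it in millimetres.
- **Forces:** the wrist force stayed around 13 N or less in all the readings. The robot was touching nothing at the end.
- **Disagreement:** the circle fitted to the lens rim came out at 52 mm radius instead of 45 mm, probably because it included part of the arm and the grip mount. Its centre still agreed with the median reading to about 3 mm.

No checks failed.

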